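# Set the polariser ring to the index clip

### The arm

A 6-joint arm with a two-finger parallel gripper is mounted at the origin on the work surface. World frame = base frame: x ahead of the robot, y to its left, z up, the work surface at z = 0. Lengths are in m, angles in rad, forces in N, time in s.
With the tool pointing down it reaches from about 0.425 to 0.95 m from the base axis. Payload 3.5 kg.
Tool frame: the origin (TCP) lies at the very end of the fingers, on their centre line; the grasp point (between the pads) lies 19 mm behind it; z points along the fingers, y is the line along which they close (so a half turn about z gives the same grasp; the last joint's range is limited). The gripper opens to 85 mm and grips with 20 to 120 N. Pads are 22 mm wide; open, the fingers measure 114 mm over their backs; the gripper's body (76 mm by 85 mm) begins 54 mm behind the grasp point. The pads swing forward as they close: fully open they stand 13 mm farther back than shut.
Start: joints at [-1.459, 0.286, 1.577, -0, 1.279, -0.15], TCP at [0.175, -0.652, 0.231] pointing down, gripper open.
Joint ranges: [-2.77, 2.77], [-0.9, 2.22], [0.21, 2.48], [-1.53, 4.67], [0.24, 2.81], [-2.84, 2.84]. Speed limits (rad/s): [2.79, 2.79, 3.14, 3.14, 3.14, 3.14].

### API

Orientations are given as a unit quaternion [x, y, z, w].
In Python, from plant import ctrl gives the robot as it stands.
- The arm moves only by the tool tcp_steps, called after "Emit:" in YAML: its name, and indented under it one key for each argument. Schema: {"type":"object","properties":{"moves":{"type":"array","items":{"type":"array","items":{"type":"number"},"minItems":7,"maxItems":7},"minItems":1,"maxItems":10},"force":{"type":"number"},"only":{"type":"string"},"quiet":{"type":"boolean"},"lines":{"type":"string"}},"required":["moves"],"additionalProperties":false}. moves is a list of rows, 1 to 10 of them, each of 7 numbers: dx, dy, dz in a scale on which 1.0 is 0.8 m, then a rotation vector rx, ry, rz in normalised numbers (1 is 4 rad), then the opening from 0.0 (shut) to 1.0 (fully open); each row is the pose to reach, as a shift and turn from the pose commanded when the call began, along the tool's axes at that moment; what a row does not reach only later rows make up. A row lasts 1/8 s, in which the tool goes at most 0.0625 m and 0.188 rad, less where a joint would pass 70% of its speed; a pose out of reach is approached as far as the arm can. The fingers move at their own pace and stop on an object; force is the grip in N (left out, the last holds). Time passes only in rows, so rows that do not move let the fingers close. The tool returns the time, the measured TCP pose, the force, the opening and the grip force at its end. only (a regular expression) keeps the lines of the reply that match it, lines (a string "A,B") keeps lines A to B, and quiet returns only ok. No shift or turn number may pass 1 either way. Input that does not fit is refused with a message, and nothing moves.
- ctrl.get_state(): the state, without advancing time (a new reading comes with each control period).
- ctrl.read_camera(name): name is "side" or "top" or "wrist"; returns a dict with "pixels" (400x640x3 uint8, red, green, blue), "camera_matrix" (3x3 intrinsics, pixels), "xyz" and "orientation" of the camera in the world. Camera axes: x right, y down, z forward; pixel columns grow to the right and rows downward; lengths in m; the calibration is good to about 2 mm. A picture is of the moment at which its call begins. There is no depth.
- ctrl.sign_off(): hands the job in; it is judged then, once.
The state is a dict: "time": time; "qpos": joint angles; "dq": joint speeds; "joint_efforts": joint torques, N m; "eef_pos": TCP position; "tcp_rot": TCP orientation; "contact_force": force on the tool from outside, world axes, zero at the start; "wrist_torque": the same for the moment, N m; "opening": opening from 0.0 (shut) to 1.0 (fully open); "finger_force": force on a finger pad.
Only numpy, scipy, OpenCV 4.12 (cv2) and the standard library are available. Lean on these libraries where they do the work, as an engineer would, in place of code of your own. Each camera call takes 0.05 s, during which the arm holds its last target. There are 200 camera calls.

### The job

On the white polariser base, gently push the ring's lever round by its upright pin, using the closed fingertips or the side of a finger, until the lever's pointed end points straight at the tip of the steel index clip on the dial's rim, then leave it there and draw back. Push only: do not take the pin between the fingers or lift anything, do not shift the base or the clip, and leave the vial, jar, dish and tweezers alone.

Things in the scene. Friction and masses are not known exactly. Their poses are not given: they have to be found in the camera images.
- base: Loose white polariser base, 3 kg (slides if shoved over about 15 N): box 240 x 240 mm, top 50 mm up; on it a black dial, radius 115 mm, top 56 mm up, with white ticks every 10 degrees. Origin: centre of the underside, on the ring's vertical axis. A part at joint angle a lies from the axis along (-cos a, -sin a) in the base's x, y. Yaw varies by up to 0.4 rad.
- dial_centre (a point): Point on the ring's vertical turning axis, on the dial's top face, 56 mm above the bench.
- ring (a joint): Angle (rad) of the ring with its lever, counter-clockwise from above, 0 with the lever along the base's -x; stops at -1.15 and 1.15. Drag about 1 N at the pin; it stays where left. Ring: aluminium disc, radius 50 mm, glass window, top 70 mm above the bench. Lever: flat bar 10 mm wide ending in a point 94 mm from the axis, 60 to 67 mm above the bench.
- pin_top (a point): Centre of the top of the upright steel pin on the lever: a cylinder of 12 mm diameter, 75 mm from the axis, standing from the lever's top (67 mm above the bench) to 100 mm above the bench. This is what to push.
- pointer (a point): The lever's pointed end, 94 mm from the axis, 63.5 mm above the bench; turns with the ring.
- clip (a joint): Angle (rad) of the steel index clip round the dial, same zero and direction as joint ring: the setting wanted. It is somewhere counter-clockwise (seen from above) of the lever's start. The clip is a steel block 16 mm wide, 99 to 126 mm from the axis, top 68 mm above the bench, with its tip pointing inwards at the axis. It moves if pushed hard.
- clip_mark (a point): Where the lever's pointed end belongs: in front of the clip's tip, 94 mm from the axis, 63.5 mm above the bench; turns with the clip.
- vial: Small closed glass vial, diameter 24 mm, 45 mm tall, standing loose on a corner of the white base, 50 mm above the bench, on the side away from the scale. Origin: centre of its underside. Leave alone.
- jar: Amber jar with black lid, diameter 56 mm, 75 mm tall, on the bench left of the base. Origin: centre of its underside. Leave alone.
- dish: Flat closed glass dish, diameter 90 mm, 16 mm tall, on the bench right of the base. Origin: centre of its underside. Leave alone.
- tweezers: Steel tweezers 140 mm long, 9 mm high, lying on the bench right of the base. Origin: near their middle, on the bench. Leave alone.

How it is judged:
At the end, for the whole second after the job is handed in: The lever's pointed end is within 5 mm of the point in front of the clip's tip (about 3 degrees), the ring is at rest, the base is within 12 mm of where it stood, and vial and jar stand upright (horizontal distance between pointer and clip_mark below 0.005 m and velocity of joint ring between -0.03 and 0.03 rad/s and angle between each of vial, jar's own z axis and vertical below 0.1 rad and distance of base from where it was at the start of the episode below 0.012 m); the robot touches nothing.
It fails at once if the base is shifted or lifted (over 12 mm) (distance of base from where it was at the start of the episode above 0.012 m).
It fails at once if the index clip is displaced (over 12 mm) (distance of clip_mark from where it was at the start of the episode above 0.012 m).
It fails at once if the lever or ring is pushed roughly (over 20 N) (contact force between any of the arm, the fingers and ring above 20 N).
It fails at once if the pin is taken between the fingers (pinched) instead of pushed from outside (horizontal distance between the grasp point and pin_top below 0.007 m and height (world z) of the grasp point below 0.112 m).
It fails at once if the vial, jar, dish or tweezers are moved (over 20 mm) (distance of any of vial, jar, dish, tweezers from where it was at the start of the episode above 0.02 m).
It also fails if it takes over 48 s, if anything falls off the work surface, if the arm or the gripper's body presses on something with over 40 N, if the wrist force passes 120 N, or if a joint passes its speed limit or range.

## Working session

There is one attempt and no reset: what is moved stays moved. The work goes in short steps, Python scripts to look and compute and a tool call to move; the robot and the scene stay as the last step left them, time stands still between calls to the robot, and variables do not carry over. Pictures are saved under pics/ and viewed, at most 10 in all, crops included, and the job is handed in when it is done.

```bash
ls; mkdir -p pics; python3 - <<'E'
from plant import ctrl
import cv2,json
for n in ["top","side"]:
    c=ctrl.read_camera(n); cv2.imwrite(f"pics/{n}0.png",c["pixels"][:,:,::-1]); print(n,c["camera_matrix"],c["xyz"],c["orientation"])
s=ctrl.get_state(); print(s["time"],s["eef_pos"],s["tcp_rot"],s["contact_force"])
E
```

```text
pics
plant.py
top [[511.26538832   0.         310.43863597]
 [  0.         511.26538832 185.22664449]
 [  0.           0.           1.        ]] [ 0.40850553 -0.01739278  1.40790341] [-0.69850022  0.71289151 -0.04325653  0.04485549]
side [[395.39906947   0.         313.78265948]
 [  0.         395.39906947 205.12785597]
 [  0.           0.           1.        ]] [ 0.46886315 -0.61043847  0.76682042] [ 0.92832588 -0.08166981  0.0298253  -0.36145754]
0.1 [ 0.17464965 -0.65138594  0.23005398] [ 9.91445818e-01  1.30514326e-01  2.14353080e-05 -1.09545767e-03] [-0.22736524 -0.1494621   0.83141574]
```

View pics/top0.png

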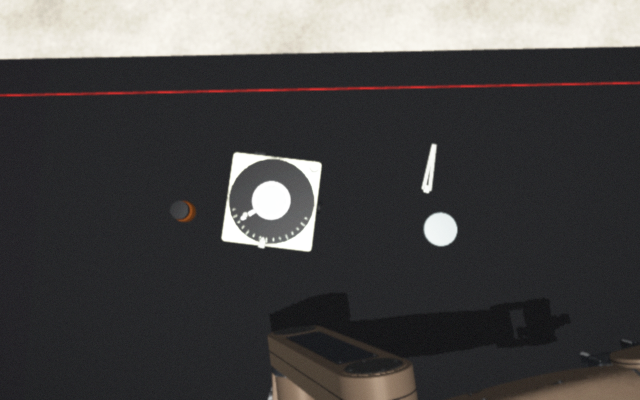

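View pics/side0.png

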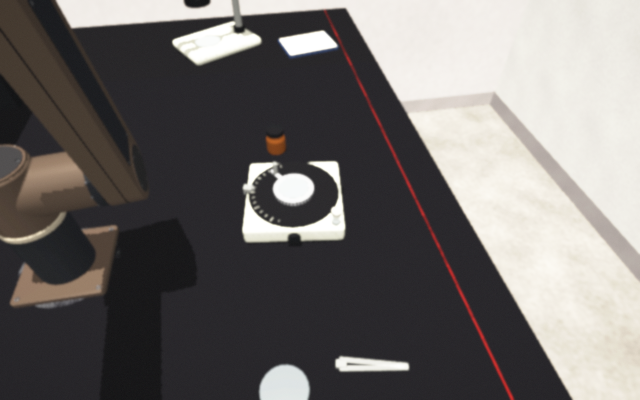

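The top view shows the dial centre near (272,201), the pin near (245,216), and the clip near (262,243). The vial is on the base's far right corner. I'll zoom in and compute positions.

```bash
cat > h.py <<'E'
import numpy as np,cv2
from scipy.spatial.transform import Rotation as R
from plant import ctrl
def ray(c,u,v,z):
    p=np.array(c["xyz"]);d=R.from_quat(c["orientation"]).apply(np.linalg.inv(c["camera_matrix"])@[u,v,1.])
    return p+d*(z-p[2])/d[2]
def proj(c,X):
    q=c["camera_matrix"]@R.from_quat(c["orientation"]).inv().apply(np.array(X)-c["xyz"]); return q[:2]/q[2]
E
python3 - <<'E'
from h import *
c=ctrl.read_camera("top");im=c["pixels"][:,:,::-1]
cv2.imwrite("pics/z.png",cv2.resize(im[145:257,216:328],None,fx=5.3,fy=5.3,interpolation=cv2.INTER_CUBIC))
g=cv2.cvtColor(im,6)[140:265,200:340]
m=(g>130).astype('uint8')
cs=cv2.findContours(m,cv2.RETR_EXTERNAL,2)[0];b=max(cs,key=cv2.contourArea)
r=cv2.minAreaRect(b);pts=cv2.boxPoints(r)+[200,140]
P=np.array([ray(c,*p,.05) for p in pts]);print(P,P.mean(0))
n,l,st,ce=cv2.connectedComponentsWithStats(m)
for s,k in zip(st,ce):print(s,k+[200,140])
E
```

```text
[[ 0.4302648   0.22544762  0.05      ]
 [ 0.67731125  0.19528107  0.05      ]
 [ 0.64176439 -0.04871333  0.05      ]
 [ 0.39632114 -0.01324046  0.05      ]] [0.53641539 0.08969373 0.05      ]
[    0     0   140   125 13210] [269.00317941 201.37668433]
[  21   12  101  100 2906] [272.08740537 204.90502409]
[  37   40   54   44 1352] [268.73076923 201.24038462]
[32 68  4  3  8] [233.25 209.  ]
[96 87  4  4 12] [297.25       228.41666667]
[72 97  3  5 12] [272.91666667 239.16666667]
```

View pics/z.png

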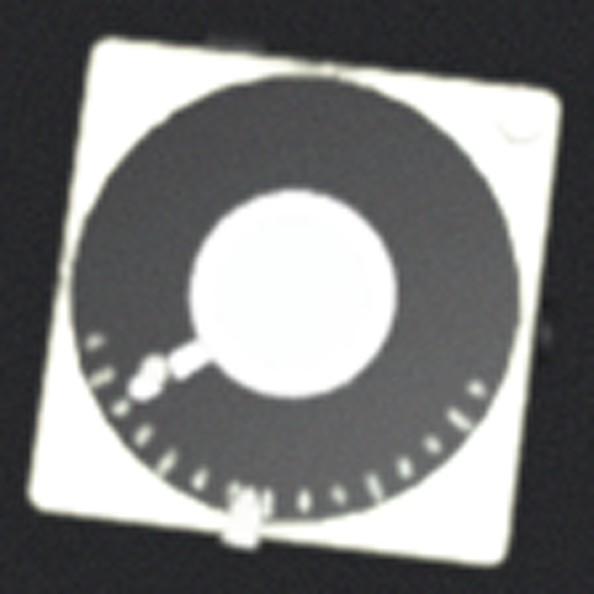

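```bash
cat > m.py <<'E'
from h import *
def sub(u,v): return (u+.5)/5.3-.5+216,(v+.5)/5.3-.5+145
if __name__=="__main__":
    c=ctrl.read_camera("top");im=c["pixels"][:,:,::-1]
    Z=cv2.resize(cv2.cvtColor(im,6)[145:257,216:328],None,fx=5.3,fy=5.3,interpolation=cv2.INTER_CUBIC)
    n,l,st,ce=cv2.connectedComponentsWithStats((Z>165).astype('uint8'))
    k=l[295,295];e=None
    # ring: circle from white disc's right half
    cont=max(cv2.findContours((l==k).astype('uint8'),0,1)[0],key=cv2.contourArea)[:,0]
    q=cont[(cont[:,0]>240)|(cont[:,1]<290)]
    e=cv2.fitEllipse(q);O=ray(c,*sub(*e[0]),.07);print("ring",e,O)
    # dial: dark region
    d=((Z>40)&(Z<160)).astype('uint8'); yy,xx=np.mgrid[:Z.shape[0],:Z.shape[1]]
    pts=[]
    for a in np.radians(np.r_[185:385:3]):   # upper part, image y down
        rr=np.arange(180,250);u=295+rr*np.cos(a);v=295+rr*np.sin(a)
        pr=cv2.remap(Z,u.astype('f4')[None],v.astype('f4')[None],1)[0]
        i=np.argmax(pr>150);pts.append((u[i],v[i]))
    e=cv2.fitEllipse(np.array(pts,'f4'));D=ray(c,*sub(*e[0]),.056);print("dial",e,D)
    for nm,uv,z in [("clipmid",(243,520),.068),("clipout",(240,546),.068),("pintop",(147,379),.1),("leverroot",(185,361),.067)]:
        X=ray(c,*sub(*uv),z);v=X-D;print(nm,X,np.hypot(*v[:2]),np.degrees(np.arctan2(v[1],v[0])))
    for k in range(n):
        if 15<st[k][4]<3000: print(st[k],ce[k])
E
python3 m.py
```

```text
ring ((292.59185791015625, 293.8572082519531), (205.35369873046875, 207.38023376464844), 25.76835823059082) [0.5391377  0.08890004 0.07      ]
dial ((293.56756591796875, 300.88250732421875), (445.9566650390625, 453.1498107910156), 34.770503997802734) [0.53696047 0.08956068 0.056     ]
clipmid [0.428199  0.1146153 0.068    ] 0.111609997430272 167.02748266088312
clipout [0.41554085 0.11619327 0.068     ] 0.12430615287676307 167.62847307425344
pintop [0.49635398 0.15728039 0.1       ] 0.07896104165390118 120.94799577081157
leverroot [0.50711025 0.14281582 0.067     ] 0.06105035173536001 119.27121647714904
[ 89 337  10   9  67] [ 93.50746269 341.43283582]
[469 382  15  14 156] [476.22435897 388.63461538]
[114 401  14  14 146] [120.76027397 407.57534247]
[136 428  14  16 150] [142.72       435.22666667]
[426 438  14  14 145] [432.5862069  444.60689655]
[399 459  13  18 189] [404.77248677 467.66666667]
[193 472  13  17 160] [199.13125 479.9    ]
[333 488  12  14 127] [338.63779528 494.54330709]
[298 491  13  21 194] [303.96907216 501.01030928]
```

Centre is about (0.538, 0.089), lever about 120° and clip about 167° in world bearing, so roughly 47° CCW. I'll shut the fingers, turn the tool so its −x face pushes along about 233°, and go round.

The manual's scale: shifts go in shares of 0.8 m and turns go in shares of 4 rad. Converting my numbers, 0.405 m / 0.8 = 0.5063, -0.255 m / 0.8 = -0.3188, -0.66 rad / 4 = -0.165.

Emit:
tcp_steps:
  moves:
    - [0.5063,-0.3188,0,0,0,-0.165,0]
    - [0.5063,-0.3188,0,0,0,-0.165,0]
    - [0.5063,-0.3188,0,0,0,-0.165,0]
    - [0.5063,-0.3188,0,0,0,-0.165,0]
    - [0.5063,-0.3188,0,0,0,-0.165,0]
    - [0.5063,-0.3188,0,0,0,-0.165,0]
    - [0.5063,-0.3188,0,0,0,-0.165,0]
    - [0.5063,-0.3188,0,0,0,-0.165,0]
    - [0.5063,-0.3188,0,0,0,-0.165,0]

```text
time: 1.32
eef_pos: [0.5013, -0.2985, 0.2311]
tcp_rot: [0.895, 0.447, 0.0, -0.0]
contact_force: [-0.5, -0.5, -0.4]
opening: -0.0
finger_force: 0.0
```

```bash
python3 - <<'E'
from h import *
s=ctrl.get_state();r=R.from_quat(s["tcp_rot"]);print(s["time"],s["eef_pos"],s["opening"],r.as_matrix().round(3),r.inv().apply(np.array([.53,.193,.15])-s["eef_pos"]))
E
```

```text
1.325 [ 0.50130668 -0.29847787  0.23111645] -0.0002613850745581438 [[ 0.601  0.799 -0.   ]
 [ 0.799 -0.601  0.   ]
 [ 0.    -0.    -1.   ]] [ 0.41011168 -0.27229506  0.08134794]
```

In the tool's units: 0.41 m / 0.8 = 0.5125, -0.272 m / 0.8 = -0.34.

Emit:
tcp_steps:
  moves:
    - [0.5125,-0.34,0.1,0,0,0,0]
    - [0.5125,-0.34,0.1,0,0,0,0]
    - [0.5125,-0.34,0.1,0,0,0,0]
    - [0.5125,-0.34,0.1,0,0,0,0]
    - [0.5125,-0.34,0.1,0,0,0,0]
    - [0.5125,-0.34,0.1,0,0,0,0]
    - [0.5125,-0.34,0.1,0,0,0,0]
    - [0.5125,-0.34,0.1,0,0,0,0]
    - [0.5125,-0.34,0.1,0,0,0,0]
    - [0.5125,-0.34,0.1,0,0,0,0]

```text
time: 2.58
eef_pos: [0.5311, 0.1893, 0.1512]
tcp_rot: [0.896, 0.445, -0.0, 0.0]
contact_force: [-0.1, -0.2, -0.1]
opening: -0.0
finger_force: 0.0
```

```bash
python3 - <<'E'
from h import *
s=ctrl.get_state();print(s["time"],s["eef_pos"])
for n in ["wrist","top"]:
    c=ctrl.read_camera(n);cv2.imwrite(f"pics/{n}1.png",c["pixels"][:,:,::-1])
    for a in (120,167):
        a=np.radians(a);X=[.538+.075*np.cos(a),.089+.075*np.sin(a),.1];print(n,proj(c,X))
E
```

```text
2.575 [0.5311335  0.18930333 0.15115155]
wrist [312.84814597 283.14417331]
wrist [314.01094354 344.74932096]
top [244.62319745 214.45911451]
top [263.51321455 228.00258654]
```

View pics/wrist1.png

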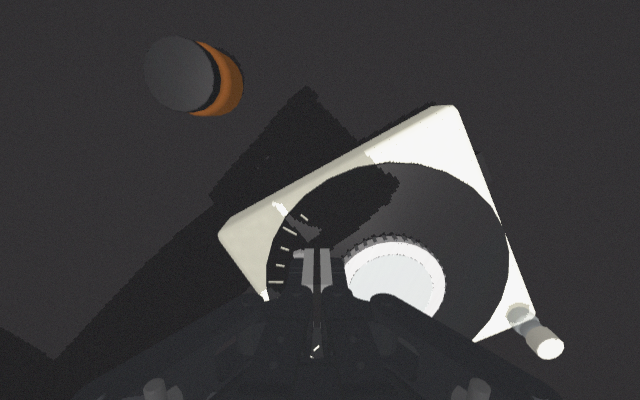

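The wrist picture shows the fingertips beside the lever, with the ring at (395,285) and the vial clear at (530,335). The pin is hidden behind the fingers. Next I descend to z≈0.078, advance to just short of contact, then push slowly.

In the tool's units: 0.073 m / 0.8 = 0.0913, -0.04 m / 0.8 = -0.05.

Emit:
tcp_steps:
  moves:
    - [0,0,0.05,0,0,0,0]
    - [0,0,0.0913,0,0,0,0]
    - [0,0,0.0913,0,0,0,0]
    - [-0.025,0,0.0913,0,0,0,0]
    - [-0.03,0,0.0913,0,0,0,0]
    - [-0.035,0,0.0913,0,0,0,0]
    - [-0.04,0,0.0913,0,0,0,0]
    - [-0.045,0,0.0913,0,0,0,0]
    - [-0.05,0,0.0913,0,0,0,0]

```text
time: 3.8
eef_pos: [0.5068, 0.1585, 0.0785]
tcp_rot: [0.896, 0.445, 0.0, -0.0]
contact_force: [-0.1, 1.9, 0.2]
opening: 0.001
finger_force: 0.7
```

```bash
python3 - <<'E'
from h import *
c=ctrl.read_camera("top");im=c["pixels"][:,:,::-1];cv2.imwrite("pics/z2.png",cv2.resize(im[145:257,216:328],None,fx=5.3,fy=5.3,interpolation=cv2.INTER_CUBIC))
c=ctrl.read_camera("side");im=c["pixels"][:,:,::-1];cv2.imwrite("pics/s2.png",cv2.resize(im[140:260,220:360],None,fx=4,fy=4,interpolation=cv2.INTER_CUBIC))
E
```

```text
(no output)
```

View pics/s2.png

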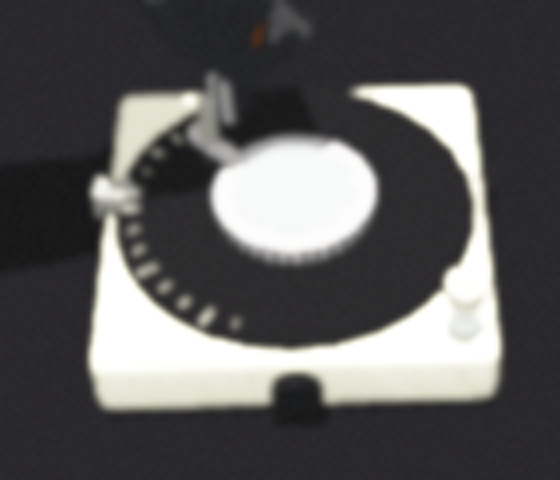

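The side view shows the fingertip against the pin (crop ≈(215,120)) and the clip at (110,195). Contact force is about 2 N. I'll continue for 40 mm.

In the tool's units: -0.04 m / 0.8 = -0.05, -0.036 m / 0.8 = -0.045.

Emit:
tcp_steps:
  moves:
    - [-0.005,0,0,0,0,0,0]
    - [-0.01,0,0,0,0,0,0]
    - [-0.015,0,0,0,0,0,0]
    - [-0.02,0,0,0,0,0,0]
    - [-0.025,0,0,0,0,0,0]
    - [-0.03,0,0,0,0,0,0]
    - [-0.035,0,0,0,0,0,0]
    - [-0.04,0,0,0,0,0,0]
    - [-0.045,0,0,0,0,0,0]
    - [-0.05,0,0,0,0,0,0]

```text
time: 5.15
eef_pos: [0.4828, 0.1262, 0.0785]
tcp_rot: [0.896, 0.445, 0.0, 0.0]
contact_force: [1.1, 0.5, -0.5]
opening: 0.002
finger_force: 0.6
```

```bash
python3 - <<'E'
from h import *
c=ctrl.read_camera("side");im=c["pixels"][:,:,::-1];cv2.imwrite("pics/s3.png",cv2.resize(im[150:230,230:320],None,fx=6,fy=6,interpolation=cv2.INTER_CUBIC))
O=np.array([.538,.089])
for a in range(150,172,4):
    r=np.radians(a);d=np.array([np.cos(r),np.sin(r)])
    print(a,*[((proj(c,[*(O+k*d),z])-[230,150])*6+2.5).round(0) for k,z in ((.075,.1),(.094,.0635),(.099,.068),(.126,.068))])
E
```

```text
150 [213. 130.] [181. 183.] [169. 172.] [112. 157.]
154 [208. 138.] [174. 193.] [162. 183.] [103. 171.]
158 [204. 146.] [169. 203.] [157. 194.] [ 96. 185.]
162 [201. 155.] [165. 214.] [152. 205.] [ 90. 199.]
166 [198. 164.] [162. 225.] [149. 217.] [ 85. 214.]
170 [197. 173.] [160. 236.] [147. 228.] [ 82. 229.]
```

View pics/s3.png

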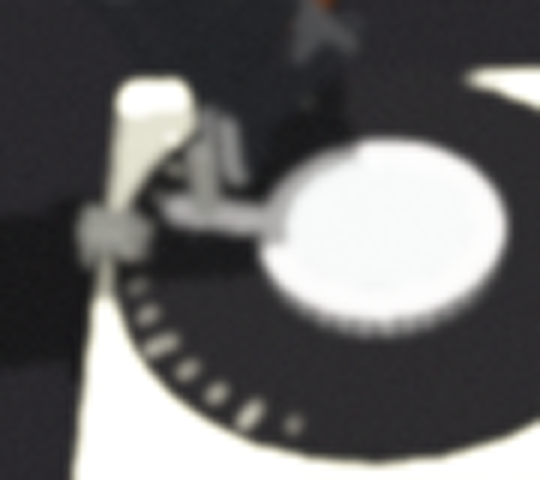

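The lever points at (163,206), about 159°, and matches the tool geometry. The clip block is at (113,233). I'll go 7 mm more, draw back, and measure both unobstructed.

In the tool's units: 0.08 m / 0.8 = 0.1, -0.06 m / 0.8 = -0.075.

Emit:
tcp_steps:
  moves:
    - [-0.0038,0,0,0,0,0,0]
    - [-0.0075,0,0,0,0,0,0]
    - [-0.0088,0,0,0,0,0,0]
    - [-0.0088,0,0,0,0,0,0]
    - [0.0125,0,0,0,0,0,0]
    - [0.0625,0,0,0,0,0,0]
    - [0.1,0,-0.0375,0,0,0,0]
    - [0.1,0,-0.075,0,0,0,0]
    - [0.1,0,-0.075,0,0,0,0]

```text
time: 6.32
eef_pos: [0.5332, 0.1916, 0.1409]
tcp_rot: [0.895, 0.445, 0.003, 0.001]
contact_force: [1.0, -0.6, -0.1]
opening: 0.004
finger_force: 0.0
```

```bash
python3 - <<'E'
from h import *
c=ctrl.read_camera("top");im=c["pixels"][:,:,::-1];a=cv2.resize(im[195:255,232:292],None,fx=9,fy=9,interpolation=cv2.INTER_CUBIC)
cv2.imwrite("pics/z4.png",a)
c=ctrl.read_camera("wrist");cv2.imwrite("pics/w4.png",c["pixels"][:,:,::-1])
E
```

```text
(no output)
```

View pics/z4.png

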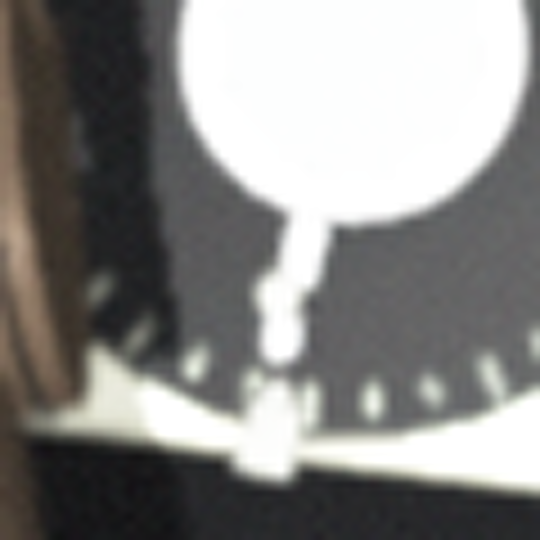

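View pics/w4.png

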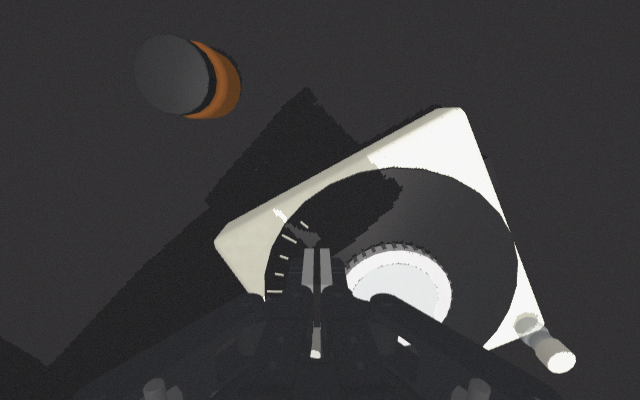

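Top view: the lever runs from (310,230) to its tip at (283,361) in the crop. The clip block spans x≈245–297 around y 385–480, slightly further left than the lever's line would suggest. I'll compare with a projected model.

```bash
python3 - <<'E'
from h import *
c=ctrl.read_camera("top");im=c["pixels"][:,:,::-1]
f=9
g=cv2.cvtColor(im,6)[195:255,232:292]
G=cv2.resize(g,None,fx=f,fy=f,interpolation=cv2.INTER_CUBIC)
px=lambda X:(proj(c,X)-[232,195])*f+4
# centre from white ring disc
w=(G>190).astype('uint8')
for O in ([.538,.089],[.539,.0889]):
  O=np.array(O);print("centre@.07",px([*O,.07]))
  for a in range(160,173,2):
    r=np.radians(a);d=np.array([np.cos(r),np.sin(r)])
    print(a,*[px([*(O+k*d),z]).round(0) for k,z in ((.055,.067),(.094,.067),(.099,.068),(.126,.068))])
# row midpoints of bright stuff
for y in list(range(230,262,8))+list(range(310,500,8)):
    row=G[y,200:340].astype(float);m=np.where(row>170)[0]+200
    print(y,m.min() if len(m) else 0,m.max() if len(m) else 0,row.max())
o=np.array([.538,.089]);V=im[140:265,200:340].copy()
W=cv2.convertScaleAbs(cv2.resize(im[225:255,245:280],None,fx=16,fy=16,interpolation=cv2.INTER_CUBIC),alpha=1.6,beta=-170)
q=lambda X:tuple(int(t) for t in ((proj(c,X)-[245,225])*16+7.5))
for a,col in ((164,(0,0,255)),(167,(0,255,0)),(170,(255,0,0))):
    r=np.radians(a);d=np.array([np.cos(r),np.sin(r)]);s=np.array([-d[1],d[0]])*.008
    cv2.line(W,q([*(o+.07*d),.067]),q([*(o+.094*d),.067]),col,1)
    P=[q([*(o+.105*d+s),.068]),q([*(o+.126*d+s),.068]),q([*(o+.126*d-s),.068]),q([*(o+.105*d-s),.068]),q([*(o+.099*d),.068])]
    cv2.polylines(W,[np.array(P)],True,col,1)
cv2.imwrite("pics/ov.png",W)
E
```

```text
centre@.07 [352.90196459  53.23773603]
160 [291. 232.] [246. 359.] [240. 376.] [209. 465.]
162 [297. 234.] [257. 363.] [251. 379.] [223. 469.]
164 [304. 236.] [268. 366.] [263. 383.] [238. 473.]
166 [310. 238.] [279. 369.] [274. 386.] [253. 477.]
168 [316. 239.] [290. 371.] [286. 388.] [267. 480.]
170 [323. 240.] [301. 373.] [298. 390.] [282. 483.]
172 [329. 241.] [312. 375.] [309. 392.] [297. 485.]
centre@.07 [353.2082517   49.82130078]
160 [291. 229.] [247. 356.] [240. 372.] [209. 461.]
162 [298. 231.] [257. 359.] [252. 376.] [224. 466.]
164 [304. 233.] [268. 363.] [263. 379.] [238. 470.]
166 [310. 234.] [279. 365.] [275. 382.] [253. 474.]
168 [317. 236.] [290. 368.] [286. 385.] [268. 477.]
170 [323. 237.] [301. 370.] [298. 387.] [283. 479.]
172 [330. 238.] [312. 371.] [310. 388.] [298. 481.]
230 284 330 255.0
238 282 329 255.0
246 281 328 255.0
254 279 325 255.0
310 260 300 255.0
318 262 302 255.0
326 261 303 255.0
334 260 303 255.0
342 259 303 255.0
350 260 300 255.0
358 200 294 238.0
366 200 203 201.0
374 200 261 194.0
382 245 288 219.0
390 246 317 247.0
398 247 318 252.0
406 200 318 251.0
414 200 318 255.0
422 200 316 255.0
430 200 314 255.0
438 200 339 255.0
446 200 339 254.0
454 229 339 254.0
462 234 339 255.0
470 242 293 255.0
478 271 284 183.0
486 0 0 86.0
494 0 0 42.0
```

View pics/ov.png

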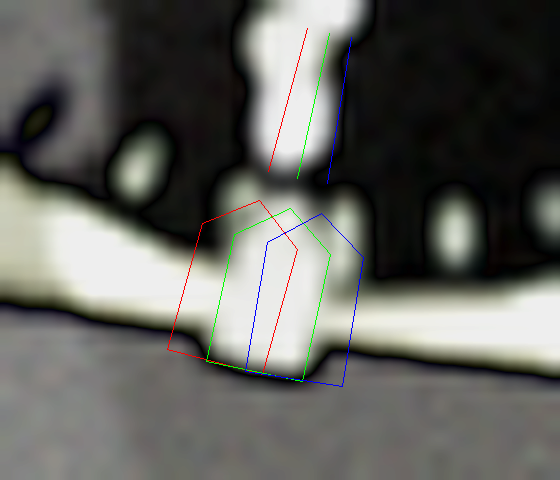

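The clip fits about 167° (green outline). The lever is at about 165.4°, so nearly there; I'll nudge 2.5 mm further and draw back.

In the tool's units: -0.0895 m / 0.8 = -0.1119, 0.06 m / 0.8 = 0.075.

Emit:
tcp_steps:
  moves:
    - [0,0,0.0375,0,0,0,0]
    - [0,0,0.075,0,0,0,0]
    - [-0.05,0,0.075,0,0,0,0]
    - [-0.0875,0,0.075,0,0,0,0]
    - [-0.1025,0,0.075,0,0,0,0]
    - [-0.1075,0,0.075,0,0,0,0]
    - [-0.11,0,0.075,0,0,0,0]
    - [-0.1119,0,0.075,0,0,0,0]
    - [-0.1119,0,0.075,0,0,0,0]
    - [-0.1119,0,0.075,0,0,0,0]

```text
time: 7.72
eef_pos: [0.4776, 0.1191, 0.0787]
tcp_rot: [0.896, 0.445, 0.001, 0.0]
contact_force: [2.7, 0.5, -0.6]
opening: 0.001
finger_force: 0.6
```

Emit:
tcp_steps:
  moves:
    - [0.0125,0,0,0,0,0,0]
    - [0.0625,0,0,0,0,0,0]
    - [0.1125,0,0,0,0,0,0]
    - [0.1125,0,-0.075,0,0,0,0]
    - [0.1125,0,-0.15,0,0,0,0]
    - [0.1125,0,-0.15,0,0,0,0]
    - [0.1125,0,-0.15,0,0,0,0]

```text
time: 8.6
eef_pos: [0.531, 0.1909, 0.1979]
tcp_rot: [0.896, 0.445, -0.0, -0.0]
contact_force: [-0.1, -0.2, -0.6]
opening: 0.003
finger_force: 0.0
```

```bash
python3 - <<'E'
from h import *
c=ctrl.read_camera("top");im=c["pixels"][:,:,::-1]
G=cv2.resize(cv2.cvtColor(im,6)[195:255,232:292],None,fx=9,fy=9,interpolation=cv2.INTER_CUBIC)
for y in (230,246,254,310,326,342,350,358,382,414,462,470):
    m=np.where(G[y,225:335]>170)[0]+225;print(y,m.min() if len(m) else 0,m.max() if len(m) else 0)
o=np.array([.538,.089]);W=cv2.convertScaleAbs(cv2.resize(im[215:255,245:280],None,fx=14,fy=14,interpolation=cv2.INTER_CUBIC),alpha=1.6,beta=-170)
q=lambda X:tuple(int(t) for t in ((proj(c,X)-[245,215])*14+6.5))
r=np.radians(167);d=np.array([np.cos(r),np.sin(r)]);s=np.array([-d[1],d[0]])*.008
cv2.line(W,q([*(o+.05*d),.067]),q([*(o+.126*d),.067]),(0,255,0),1)
cv2.imwrite("pics/ov2.png",W)
E
```

```text
230 289 334
246 286 331
254 283 330
310 266 308
326 267 311
342 264 310
350 265 307
358 270 301
382 245 287
414 225 318
462 234 334
470 242 292
```

View pics/ov2.png

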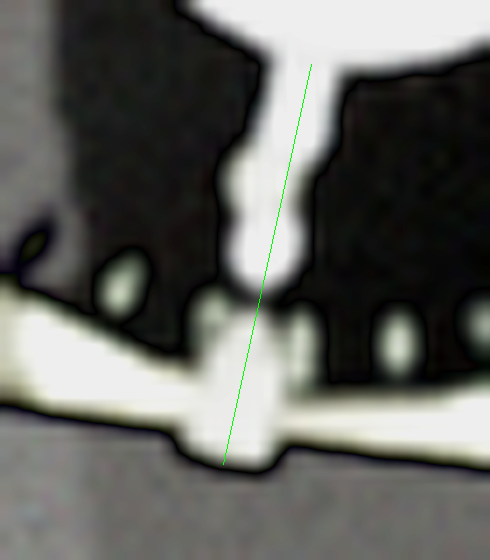

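The lever tip at (263,285) lies on the line through the clip's centre, the robot is clear, and the clip has not moved.

```bash
python3 -c "
from plant import ctrl
print(ctrl.sign_off())"
```

```text
the job is handed in; nothing more can be done
None
```

The lever was pushed round by its pin until its point lined up with the clip's tip in the last top-camera picture. The arm then drew back clear and the job was handed in at about 9 s; no verdict was returned.

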